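# Open the push-to-open lid cupboard on the tea-bar counter

### The job

Open the cup-lid cupboard for the rush: press the black dot on the orange door with your fingertips until the catch lets go and the door springs ajar, then push the door from behind with your fingers until it stands wide open, about square to the cupboard or further, and move clear. Leave the green door shut, and do not shift, tip over or pick up anything else on the counter.

Things in the scene. Friction and masses are not known exactly. Their poses are not given: they have to be found in the camera images.
- orange_cupboard: white laminate counter-top cupboard with the orange door, fixed to the counter; 130 mm deep (x), 180 wide (y), 180 high. Origin: centre of its underside; z up; its +x is the way the door faces, away from the robot, turned up to about 16 degrees either way. Nothing stands on or over it. It may stand at the robot's left or right, with the green one on the other side. Inside are cup lids, all more than 18 mm behind the carcase front, which is 65 mm in front of the origin.
- orange_press (a point): black dot of 20 mm on the outer face of the orange door: the place to press, 150 mm above the counter, 150 mm from the hinge line and 27 mm from the free edge. Moves with the door
- orange_hinge (a point): point on the vertical hinge line of the orange door, 93 mm above the counter: the door's edge at the cupboard's +y side (the robot's left), level with the door's inner face.. The door is 14 mm thick, reaches 177 mm from the hinge line and from 6 to 180 mm above the counter, with no handle; shut, its inner face stands 6 mm in front of the carcase
- orange_door (a joint): angle of the orange door, rad: 0 shut and latched, growing as it opens, its free edge swinging out along the cupboard's +x; stops at 1.65. Touch latch: pressed in 2 to 3 mm at the dot (angle about -0.015 to -0.02, some 3 to 5 N; hard stop at -0.03) and let go, a spring throws the door ajar to about 0.55 to 0.7 rad, pressing it outward until 0.55. Past that it swings freely with slight friction and stays where it is left. Once released the catch does not hold again
- green_cupboard: white laminate counter-top cupboard with the green door, fixed to the counter; 130 mm deep (x), 180 wide (y), 180 high. Origin: centre of its underside; z up; its +x is the way the door faces, away from the robot, turned up to about 16 degrees either way. Nothing stands on or over it. Same build, to be left shut
- green_door (a joint): angle of the green door, rad, 0 shut; hinge and touch latch just like the orange one's: it springs open if pressed
- cup: white takeaway cup, 86 mm wide, 130 high; loose bystander; origin: centre of its underside
- shaker: steel shaker with dark cap, 80 mm wide, 150 high; loose bystander; origin: centre of its underside
- jar: amber glass jar with black cap, 76 mm wide, 110 high; loose bystander; origin: centre of its underside
- tin: green tin, 74 mm wide, 100 high; loose bystander; origin: centre of its underside
- mug: white ceramic mug, 80 mm wide, 90 high; loose bystander; origin: centre of its underside
- jigger: steel measuring jigger, 52 mm wide, 85 high; loose bystander; origin: centre of its underside
- spoon: black spoon lying flat, along its own x; loose bystander; origin: near its middle, on the counter

How it is judged:
By the outcome, as a careful person would: the job done as asked, in the order asked, and still so for the second after the job is handed in, with the robot touching nothing.
It also fails if it takes over 50 s, if anything falls off the work surface, if the arm or the gripper's body presses on something with over 40 N, if the wrist force passes 120 N, or if a joint passes its speed limit or range.

### The arm

A 6-joint arm with a two-finger parallel gripper is mounted at the origin on the work surface. World frame = base frame: x ahead of the robot, y to its left, z up, the work surface at z = 0. Lengths are in m, angles in degrees, forces in N, time in s.
With the tool pointing down it reaches from about 0.4 to 0.825 m from the base axis. Payload 7 kg.
Tool frame: the origin (TCP) lies midway between the tips of the shut fingers; the grasp point (between the pads) lies ctrl.tcp_to_grasp behind it (ctrl.tcp_to_grasp is the distance from the TCP to the grasp point, in m); y points along the fingers, z is the direction in which the jaws open and shut, and the axes are right-handed (so a half turn about y gives the same grasp; the last joint's range is limited). The gripper opens to 88 mm and grips with 3 to 60 N. Pads are 19 mm wide; open, the fingers measure 130 mm over their backs; the gripper's body (78 mm by 193 mm) begins 47 mm behind the grasp point.
Start: joints at [-53.68, 20.546, 0.682, 0, -70.136, -16.507], TCP at [0.229, -0.635, 0.227] pointing down, gripper open.
Joint ranges: [-176.03, 176.03], [-82.01, 121.73], [-58.28, 71.71], [-173.87, 95.51], [-174.79, -0.11], [-173.66, 173.66]. Speed limits (degrees/s): [136.94, 136.94, 172.46, 180, 180, 180].

### API

Orientations are given as [roll, pitch, yaw] about the fixed x, y, z axes, in that order (R = Rz(yaw) Ry(pitch) Rx(roll)).
In Python, from plant import ctrl, snapshot, silhouettes gives the robot as it stands.
- The arm moves only by the shell command python3 -m pendant 'ROWS'. ROWS is JSON, a list that holds one entry, the list of rows, each a list of 7 numbers: the shift along the tool's x, y, z in cm, then the turn, a rotation vector about the tool's x, y, z in degrees, then the opening, from 0 (shut) to 1 (fully open). In form: [[[x, y, z, rx, ry, rz, hand], ...]]. A call has 1 to 12 rows; each row shifts and turns the commanded pose from where the row before left it, along the tool's axes as they then stand; what a row does not reach is not made up. A row lasts 1/12 s, in which the tool goes at most 41.7 mm and 7.16 degrees, less where a joint would pass 70% of its speed; a pose out of reach is approached as far as the arm can. A call with a gripper value outside its range is refused whole. The fingers move at their own pace and stop on an object; the grip force is fixed at half the most. Time passes only in rows, so rows that do not move let the fingers close. It gives the time, the measured TCP pose, the force and the opening at its end, in the units of the state.
- ctrl.get_obs(): the state, without advancing time (a new reading comes with each control period).
- snapshot(name): name is "scene" or "top" or "wrist"; returns a dict with "image" (480x640x3 uint8, red, green, blue), "camera_matrix" (3x3 intrinsics, pixels), "eye" and "orientation" of the camera in the world; the wrist camera has in their place "mount" (4x4, takes a point from camera to tool coordinates, whose origin is the TCP and whose axes are the tool frame's). Camera axes: x right, y down, z forward; pixel columns grow to the right and rows downward; lengths in m; the calibration is good to about 2 mm. A picture is of the moment at which its call begins: read the wrist's pose just before it. There is no depth.
- ctrl.close_job(): hands the job in, once; it reports no verdict.
Trained networks look in a picture, given as the dict that the camera call returned (one of the last four; its "shot" number tells which), for a name from the list of things; names that differ only in an ending like _2 or _b are one class to them, and where a whole thing is asked for, a point or a joint stands for the part that bears it (a point fixed in the world has none). Each returns a list of dicts, best first, with "confidence" (0 to 1); they miss things now and then, are a little off and sometimes report something else, mostly with a low value. They report only what shows in the picture. A call takes as long as a camera call.
- silhouettes(picture, thing): "mask" (480x640 bool, what is visible of it) and "bbox" ([left, top, width, height] in pixels, round what is visible of it).
The state is a dict: "clock": time; "joint_pos": joint angles; "qvel": joint speeds; "tau": joint torques, N m; "tool_pos": TCP position; "orientation": TCP orientation; "force": force on the tool from outside, world axes, zero at the start; "moment": the same for the moment, N m; "opening": finger opening in m.
Only numpy, scipy, OpenCV 4.12 (cv2) and the standard library are available. Lean on these libraries where they do the work, as an engineer would, in place of code of your own. Each camera call takes 0.05 s, during which the arm holds its last target.

## Working session

There is one attempt and no reset: what is moved stays moved. The work goes in short steps, Python scripts to look and compute and a shell command to move; the robot and the scene stay as the last step left them, time stands still between calls to the robot, and variables do not carry over. Pictures are saved under pics/ and viewed, and the job is handed in when it is done.

```bash
mkdir -p pics; ls; python3 - <<'E'
from plant import ctrl, snapshot, silhouettes
import cv2
print(ctrl.get_obs(), ctrl.tcp_to_grasp)
for n in ["scene","top"]:
    s=snapshot(n); cv2.imwrite(f"pics/{n}0.png",s["image"][:,:,::-1]); print(n,s["camera_matrix"],s["eye"],s["orientation"])
    for t in ["orange_door","orange_press","green_door","orange_cupboard","green_cupboard","cup","shaker","jar","tin","mug","jigger","spoon"]:
        r=silhouettes(s,t); print(t,[(round(d["confidence"],2),d["bbox"]) for d in r[:2]])
E
```

```text
pics
{'clock': 0.0, 'joint_pos': array([-5.36809218e+01,  2.05912376e+01,  6.32321956e-01, -2.07434084e-02,
       -7.01362030e+01, -1.65085578e+01]), 'qvel': array([-0.03742848, -0.00814187,  0.02031372, -0.00231771, -0.03864894,
        0.01987633]), 'tau': array([-1.57304956e-03, -5.82706189e+01,  2.93056744e+01,  6.99699908e+00,
        6.69073634e-03, -1.86061334e-04]), 'tool_pos': array([ 0.22858442, -0.63457805,  0.22561194]), 'orientation': array([-8.99032608e+01,  8.33535043e-03,  1.98034629e+01]), 'force': array([-0.30825261,  0.77914737, -0.27597445]), 'moment': array([ 0.03578981, -0.0472415 , -0.01173409]), 'opening': 0.08777578677068049} 0.0188
scene [[554.79742676   0.         325.45947291]
 [  0.         554.79742676 234.94608997]
 [  0.           0.           1.        ]] [1.69847454 0.46448626 1.00156916] [-125.96643245   -1.21630861  113.47104294]
orange_door [(0.92, [261.1, 180.8, 62.1, 68.2])]
orange_press [(0.95, [261.1, 184.7, 57.6, 64.5])]
green_door [(0.78, [370.6, 211.5, 68.2, 63.5])]
orange_cupboard [(0.59, [261.4, 160.5, 75.5, 85.1])]
green_cupboard [(0.81
[... 735 characters left out ...]
29.7, 255.7, 63.8, 53.0])]
orange_press [(0.96, [343.5, 260.9, 60.0, 5.5]), (0.51, [444.0, 191.5, 16.1, 61.4])]
green_door [(0.64, [229.5, 258.4, 61.5, 7.8])]
orange_cupboard [(0.76, [341.0, 262.3, 66.5, 49.0])]
green_cupboard [(0.66, [226.6, 257.8, 66.4, 52.4]), (0.65, [446.4, 194.0, 13.8, 59.5])]
cup [(0.64, [376.6, 160.3, 27.7, 32.7])]
shaker [(0.9, [160.0, 255.5, 36.9, 28.9])]
jar [(0.95, [455.9, 277.7, 29.7, 20.2]), (0.21, [445.2, 192.5, 16.3, 59.3])]
tin [(0.76, [239.3, 166.4, 27.9, 23.7])]
mug [(0.74, [316.0, 167.1, 21.2, 32.2]), (0.71, [342.9, 258.8, 62.8, 8.2])]
jigger [(0.54, [163.6, 221.0, 21.5, 15.9])]
spoon [(0.91, [442.2, 194.0, 19.3, 59.7]), (0.63, [456.0, 274.9, 29.1, 22.6])]
```

View pics/scene0.png

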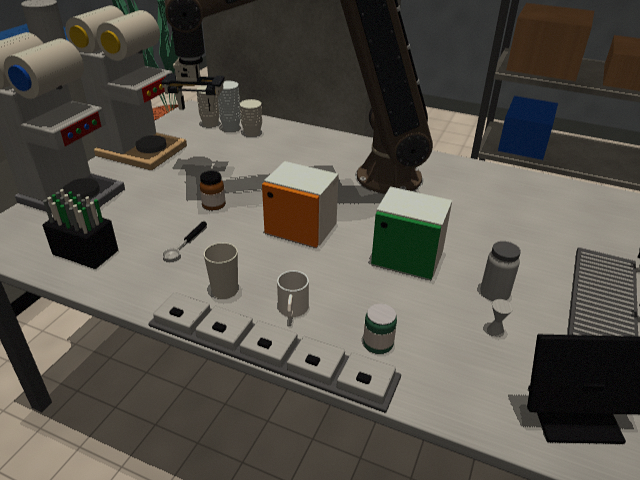

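View pics/top0.png

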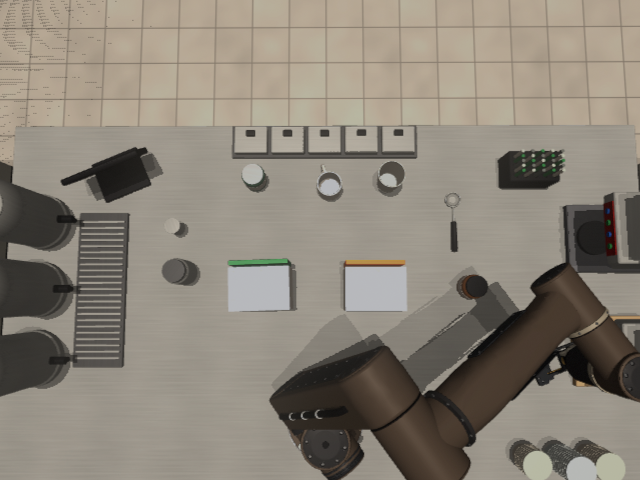

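The orange cupboard stands on the robot's right (top view columns 345–407, rows 262–311), and the dot is at about (270,195) in the scene view. Next I'll zoom in to get corners.

```bash
python3 - <<'E'
import cv2,numpy as np
t=cv2.imread("pics/top0.png")[250:325,330:420]; s=cv2.imread("pics/scene0.png")[155:255,250:350]
cv2.imwrite("pics/tz.png",cv2.resize(t,None,fx=8,fy=8,interpolation=cv2.INTER_CUBIC))
cv2.imwrite("pics/sz.png",cv2.resize(s,None,fx=6,fy=6,interpolation=cv2.INTER_CUBIC))
E
```

```text
(no output)
```

View pics/tz.png

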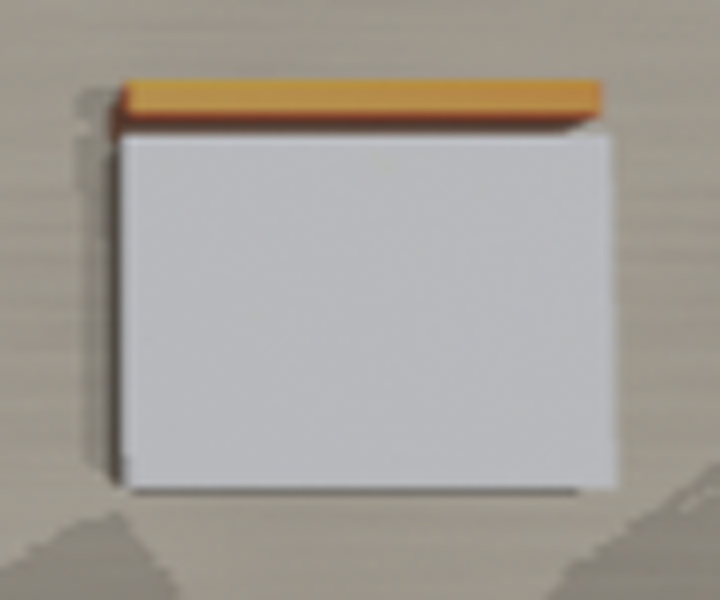

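View pics/sz.png

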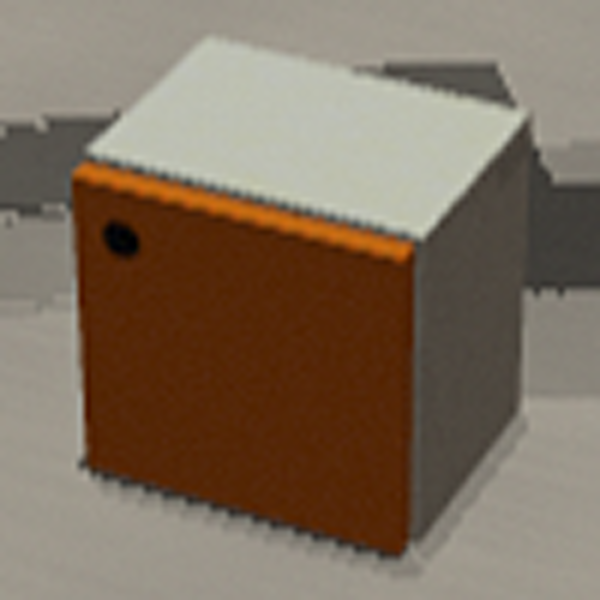

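```bash
cat > h.py <<'E'
import numpy as np
from scipy.spatial.transform import Rotation as Rn
from scipy.optimize import least_squares
CAM={"scene":(554.79742676,(325.45947291,234.94608997),[1.69847454,0.46448626,1.00156916],[-125.96643245,-1.21630861,113.47104294]),
"top":(538.71391172,(321.90713133,235.38071726),[0.39038771,0.00405894,1.77095906],[-173.48707088,0.24452552,-90.089012])}
def proj(c,P):
    f,cc,e,o=CAM[c]; R=Rn.from_euler("xyz",o,degrees=True).as_matrix()
    q=(np.atleast_2d(P)-e)@R
    return q[:,:2]/q[:,2:]*f+cc
def ray(c,uv,z):
    f,cc,e,o=CAM[c]; R=Rn.from_euler("xyz",o,degrees=True).as_matrix()
    d=R@np.array([(uv[0]-cc[0])/f,(uv[1]-cc[1])/f,1]); e=np.array(e)
    return e+d*(z-e[2])/d[2]
def C2W(p,L):
    x,y,a=p; L=np.atleast_2d(L); c,s=np.cos(a),np.sin(a)
    return np.c_[x+c*L[:,0]-s*L[:,1],y+s*L[:,0]+c*L[:,1],L[:,2]]
E
python3 - <<'E'
from h import *
zt=lambda u,v:((u+.5)/8-.5+330,(v+.5)/8-.5+250); zs=lambda u,v:((u+.5)/6-.5+250,(v+.5)/6-.5+155)
hy=.0885
obs=[("top",(.065,.09,.18),zt(122,135)),("top",(.065,-.09,.18),zt(609,135)),("top",(-.065,-.09,.18),zt(616,489)),("top",(-.065,.09,.18),zt(128,489)),
("top",(.085,hy,.18),zt(127,79)),("top",(.085,hy-.177,.18),zt(601,79)),
("scene",(.085,hy-.15,.15),zs(122,238)),("scene",(-.065,-.09,.18),zs(210,36)),("scene",(-.065,.09,.18),zs(530,117)),("scene",(.065,.09,.18),zs(422,240)),("scene",(.085,hy-.177,.006),zs(88,466)),("scene",(.085,hy,.006),zs(402,555))]
def res(p): return np.concatenate([proj(c,C2W(p,l))[0]-uv for c,l,uv in obs])
r=least_squares(res,[.4,-.15,0],loss="soft_l1"); p=r.x; print(p,np.degrees(p[2])); print(res(p).reshape(-1,2).round(1))
hz=[.071,hy,.093]
print("dot",C2W(p,[.085,hy-.15,.15]),"hinge",C2W(p,hz))
for n,uv,z in [("mug",(329,186),.09),("cup",(391,174),.13),("tin",(252,174),.1),("spoonT",(453,250),.0),("jar",(474,286),.11),("mughandle",(323,167),.05)]: print(n,ray("top",uv,z).round(3))
E
```

```text
[ 0.41520253 -0.14836145 -0.00286371] -0.1640783346341854
[[ 0.6 -0.3]
 [ 0.7 -0.2]
 [ 0.5 -0. ]
 [-0.  -0.1]
 [ 0.4 -0.1]
 [ 1.1  0. ]
 [ 0.4  0.3]
 [ 0.3  0.4]
 [ 1.  -0.5]
 [ 1.2 -0.2]
 [ 0.   0.4]
 [ 0.4  0.5]]
dot [[ 0.50002606 -0.21010461  0.15      ]] hinge [[ 0.48645567 -0.06006513  0.093     ]]
mug [ 0.74  -0.012  0.09 ]
cup [ 0.769 -0.204  0.13 ]
tin [0.777 0.232 0.1  ]
spoonT [ 0.543 -0.421  0.   ]
jar [ 0.423 -0.455  0.11 ]
mughandle [0.811 0.007 0.05 ]
```

```bash
python3 -m pendant '[[[2.5,-0.3,1.6,0,0,0,0],[2.5,-0.3,1.6,0,0,0,0],[2.5,-0.3,1.6,0,0,0,0],[2.5,-0.3,1.6,0,0,0,0],[2.5,-0.3,1.6,0,0,0,0],[2.5,-0.3,1.6,0,0,0,0],[2.5,-0.3,1.6,0,0,0,0],[2.5,-0.3,1.6,0,0,0,0],[2.5,-0.3,1.6,0,0,0,0],[2.5,-0.3,1.6,0,0,0,0],[2.5,0,1.6,0,0,0,0],[2.5,0,1.6,0,0,0,0]]]'
```

```text
clock: 2.3
tool_pos: [0.4468, -0.3515, 0.2571]
orientation: [-90.0, -0.0, 19.8]
force: [0.8, 0.5, -0.5]
opening: 0.013
```

```bash
python3 -m pendant '[[[3,0,1.9,0,0,0,0],[3,0,1.9,0,0,0,0],[3,0,1.9,0,0,0,0],[3,0,1.9,0,0,0,0],[3,0,1.9,0,0,0,0],[0,0,0,0,6.6,0,0],[0,0,0,0,6.6,0,0],[0,0,0,0,6.6,0,0],[0,0,0,0,0,0,0],[0,0,0,0,0,0,0]]]'
python3 - <<'E'
from plant import ctrl,snapshot
import cv2
print(ctrl.get_obs()["joint_pos"].round(1))
for n in ["scene","wrist"]:
    s=snapshot(n); cv2.imwrite(f"pics/{n}1.png",s["image"][:,:,::-1])
E
```

```text
clock: 3.13
tool_pos: [0.5548, -0.2124, 0.2566]
orientation: [-90.0, -0.0, 0.2]
force: [0.1, 0.5, -0.2]
opening: 0.0004
[ -2.1  12.   -7.3   0.  -70.8 -87.7]
```

View pics/scene1.png

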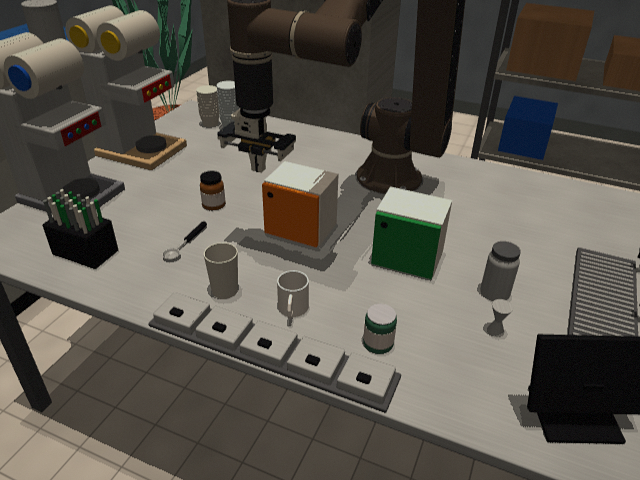

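View pics/wrist1.png

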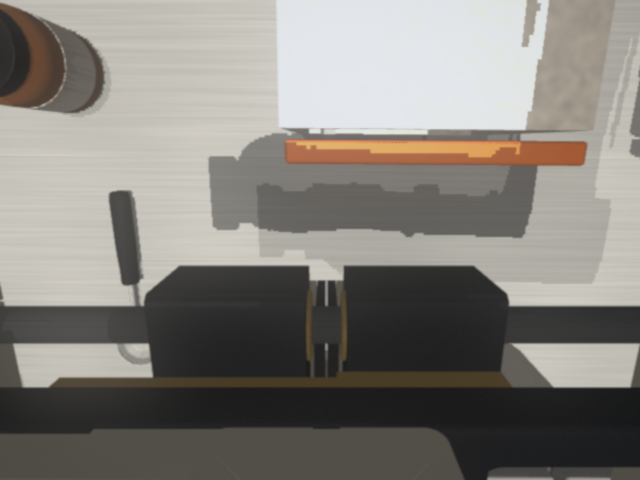

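```bash
python3 -m pendant '[[[0,3,0.1,0,0,0,0],[0,3,0.1,0,0,0,0],[0,3,0,0,0,0,0],[0,2.3,0,0,0,0,0],[-1.3,0,0,0,0,0,0],[-1.3,0,0,0,0,0,0],[-0.8,0,0,0,0,0,0],[0,0,0,0,0,0,0],[0,0,0,0,0,0,0]]]'
python3 - <<'E'
from plant import ctrl,snapshot
import cv2
for n in ["scene"]:
    s=snapshot(n); cv2.imwrite(f"pics/{n}2.png",cv2.resize(s["image"][100:260,180:380,::-1],None,fx=3.5,fy=3.5))
E
```

```text
clock: 3.98
tool_pos: [0.5212, -0.2108, 0.1443]
orientation: [-90.0, -0.1, 0.1]
force: [0.7, 0.7, -0.4]
opening: 0.0008
```

View pics/scene2.png

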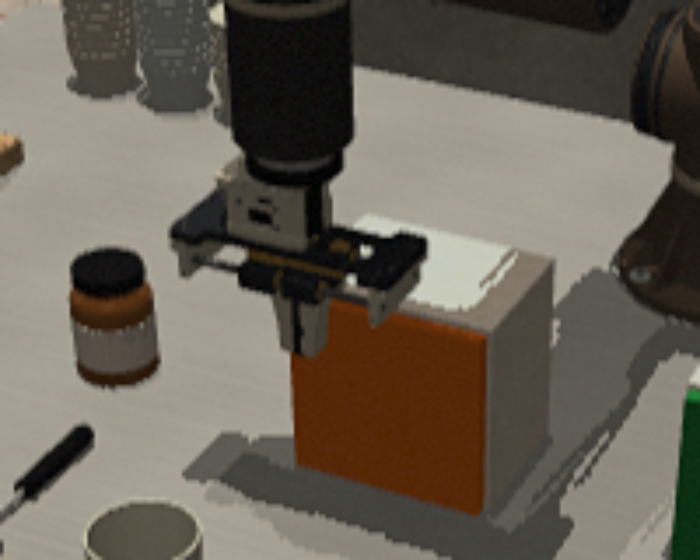

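```bash
python3 -m pendant '[[[-0.5,0,0,0,0,0,0],[-0.4,0,0,0,0,0,0],[0,0,0,0,0,0,0],[0,0,0,0,0,0,0]]]'; python3 -m pendant '[[[-0.2,0,0,0,0,0,0],[0,0,0,0,0,0,0]]]'; python3 -m pendant '[[[-0.15,0,0,0,0,0,0],[0,0,0,0,0,0,0]]]'
```

```text
clock: 4.37
tool_pos: [0.5121, -0.2105, 0.1437]
orientation: [-90.0, -0.0, 0.0]
force: [0.2, 0.5, 0.1]
opening: 0.0004
clock: 4.53
tool_pos: [0.5106, -0.2106, 0.1438]
orientation: [-90.0, -0.1, 0.0]
force: [2.6, -1.0, -2.5]
opening: 0.0003
clock: 4.7
tool_pos: [0.509, -0.2107, 0.1438]
orientation: [-90.0, -0.1, 0.0]
force: [4.4, -1.5, -2.2]
opening: 0.0005
```

```bash
python3 -m pendant '[[[-0.1,0,0,0,0,0,0],[0,0,0,0,0,0,0]]]'; python3 -m pendant '[[[-0.05,0,0,0,0,0,0],[0,0,0,0,0,0,0]]]'
```

```text
clock: 4.87
tool_pos: [0.5079, -0.2107, 0.1438]
orientation: [-90.0, -0.1, 0.0]
force: [4.6, -3.4, -2.9]
opening: 0.0001
clock: 5.03
tool_pos: [0.5078, -0.2107, 0.1438]
orientation: [-90.0, -0.1, 0.0]
force: [4.7, -2.4, -3.3]
opening: 0.0004
```

```bash
python3 -m pendant '[[[1.5,0,0,0,0,0,0],[3,0,0,0,0,0,0],[3,-1,0,0,0,0,0],[2,-3,0,0,0,0,0],[0,-4,0,0,0,0,0],[0,-2,0,0,0,0,0],[0,0,0,0,0,0,0],[0,0,0,0,0,0,0],[0,0,0,0,0,0,0]]]'
cat > look.py <<'E'
import sys
from plant import ctrl,snapshot
import cv2
o=ctrl.get_obs(); print(o["clock"],o["tool_pos"].round(4),o["force"].round(1),o["joint_pos"].round(1))
k=sys.argv[1]
a=snapshot("scene")["image"][90:290,170:370,::-1]; b=snapshot("top")["image"][150:340,280:470,::-1]
cv2.imwrite(f"pics/look{k}.png",cv2.hconcat([cv2.resize(a,(400,400)),cv2.resize(b,(400,400))]))
E
python3 look.py 3
```

```text
clock: 5.78
tool_pos: [0.6007, -0.2102, 0.2427]
orientation: [-90.0, 0.1, -0.0]
force: [-0.5, 0.5, 0.1]
opening: 0.0006
5.7833 [ 0.6007 -0.2102  0.2427] [-0.5  0.5  0.1] [ -1.8  16.5  -3.   -0.  -70.6 -88.2]
```

View pics/look3.png

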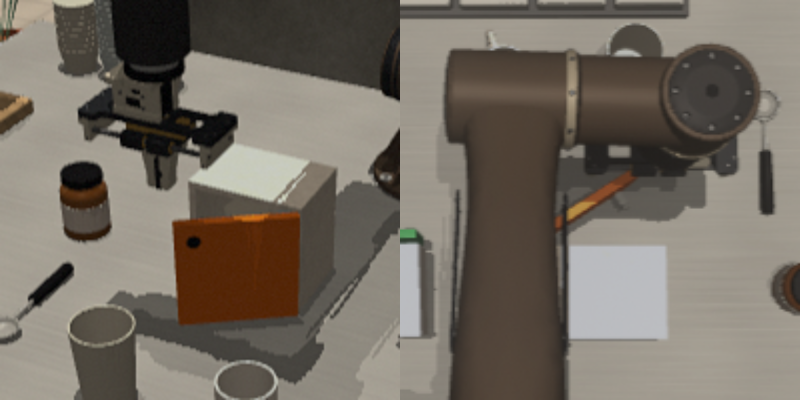

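The door sprang ajar (about 0.65 rad) and everything else is in place. Next I'll go over it, down behind its free edge.

```bash
python3 -m pendant '[[[-2.5,0,-0.5,0,0,0,0],[-2.5,0,-0.5,0,0,0,0],[-2.5,0,-0.5,0,0,0,0],[0,0,0,0,0,0,0],[0,2.5,0,0,0,0,0],[0,2.5,0,0,0,0,0],[0,2.5,0,0,0,0,0],[0,2.7,0,0,0,0,0],[0,0,0,0,0,0,0],[0,0,0,0,0,0,0]]]'
python3 look.py 4
```

```text
clock: 6.72
tool_pos: [0.5257, -0.2254, 0.1402]
orientation: [-90.0, 0.3, 0.0]
force: [0.7, 0.1, 0.6]
opening: 0.0007
6.7167 [ 0.5257 -0.2254  0.1402] [0.7 0.1 0.6] [ -3.6  15.2 -19.1   0.  -56.  -86.4]
```

View pics/look4.png

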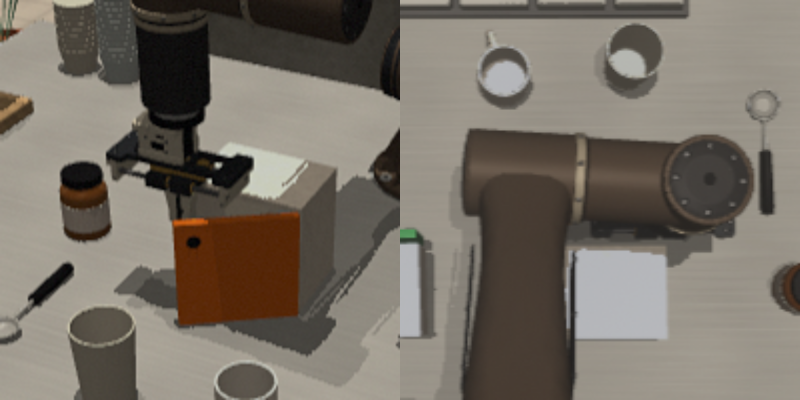

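Fingers are behind the door with no contact. Now I'll push it along the arc.

```bash
python3 -m pendant '[[[0.9,0,1.1,0,0,0,0],[0.9,0,1.1,0,0,0,0],[0.9,0,1.1,0,0,0,0],[0.9,0,0.9,0,0,0,0],[0.9,0,0.9,0,0,0,0],[0.9,0,0.9,0,0,0,0],[0.9,0,0.9,0,0,0,0],[0,0,0,0,0,0,0]]]'
python3 -m pendant '[[[0.5,0,1,0,0,0,0],[0.4,0,1,0,0,0,0],[0.4,0,1,0,0,0,0],[0.4,0,1,0,0,0,0],[0.3,0,1,0,0,0,0],[0,0,0,0,0,0,0]]]'
python3 look.py 5
```

```text
clock: 7.48
tool_pos: [0.5919, -0.1546, 0.1413]
orientation: [-90.0, -0.0, 0.1]
force: [0.2, 0.1, 0.4]
opening: 0.0006
clock: 7.98
tool_pos: [0.6105, -0.1045, 0.1416]
orientation: [-90.0, -0.0, 0.1]
force: [-0.7, -0.8, 0.2]
opening: 0.0006
7.9833 [ 0.6105 -0.1045  0.1416] [-0.7 -0.8  0.2] [  8.3  19.1 -13.2  -0.  -57.7 -98.2]
```

View pics/look5.png

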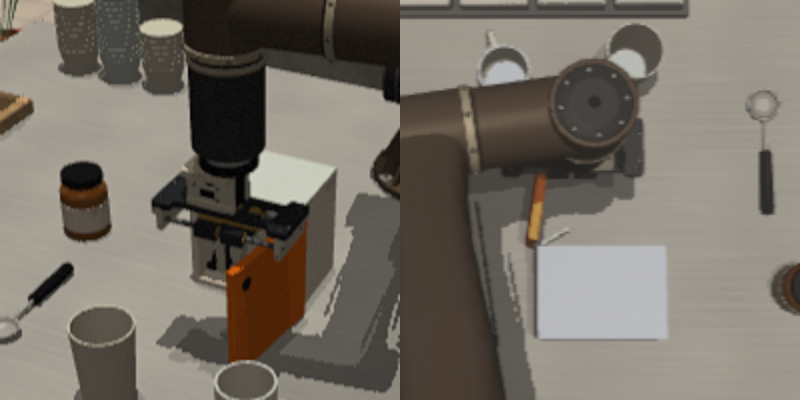

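```bash
python3 -m pendant '[[[0.1,0,0.6,0,0,0,0],[0.1,0,0.6,0,0,0,0],[0,0,0.6,0,0,0,0],[0,0,0.5,0,0,0,0],[0,0,0.4,0,0,0,0],[0,0,0.3,0,0,0,0],[0,0,0.2,0,0,0,0],[0,0,0,0,0,0,0],[0,0,0,0,0,0,0]]]'
python3 look.py 6
```

```text
clock: 8.83
tool_pos: [0.6118, -0.0744, 0.1416]
orientation: [-90.0, -0.0, 0.0]
force: [0.2, 0.2, -0.1]
opening: -0.0001
8.8333 [ 0.6118 -0.0744  0.1416] [ 0.2  0.2 -0.1] [  11.2   18.8  -13.6   -0.   -57.6 -101.2]
```

View pics/look6.png

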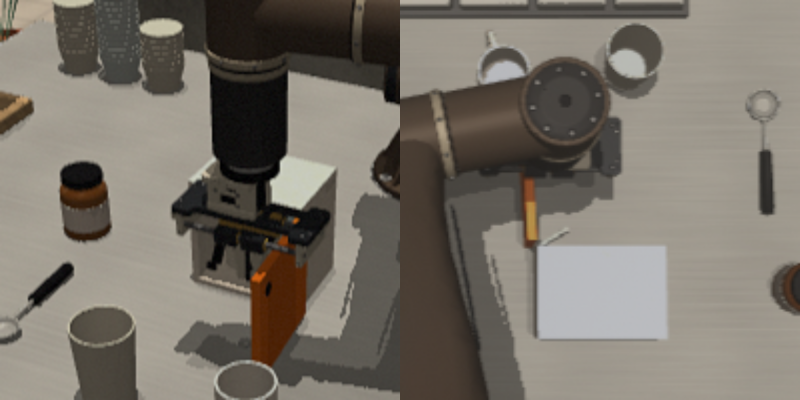

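```bash
python3 -m pendant '[[[0,0,-1,0,0,0,0],[0,0,-2,0,0,0,0],[0,0,-2,0,0,0,0],[0,-3,-1,0,0,0,0],[0,-4,0,0,0,0,0],[0,-4,0,0,0,0,0],[0,-1,-3,0,0,0,0],[-1,0,-3.5,0,0,0,0],[-1,0,-3.5,0,0,0,0],[-1,0,-3.5,0,0,0,0],[-1,0,-3.5,0,0,0,0],[0,0,0,0,0,0,0]]]'
python3 -m pendant '[[[-2,0,-3,0,0,0,0],[-2,0,-3,0,0,0,0],[-2,0,-3,0,0,0,0],[-2,0,-3,0,0,0,0],[-2,0,-3,0,0,0,0],[0,0,0,0,0,0,0],[0,0,0,0,0,0,0]]]'
python3 look.py 7
python3 - <<'E'
import cv2
from plant import snapshot
for n in ["scene","top"]: cv2.imwrite(f"pics/{n}7.png",snapshot(n)["image"][:,:,::-1])
E
```

```text
clock: 9.93
tool_pos: [0.5694, -0.3101, 0.2614]
orientation: [-90.0, 0.1, -0.2]
force: [0.1, 0.5, 0.3]
opening: 0.0005
clock: 10.52
tool_pos: [0.47, -0.4565, 0.2613]
orientation: [-90.0, 0.0, -0.2]
force: [0.0, 0.1, 0.1]
opening: 0.0003
10.5167 [ 0.47   -0.4565  0.2613] [0.  0.1 0.1] [-27.1  17.7   1.    0.  -73.4 -63.1]
```

View pics/look7.png

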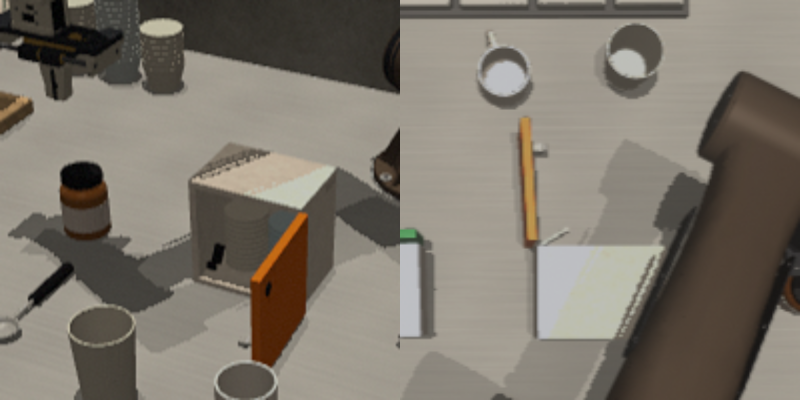

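View pics/scene7.png

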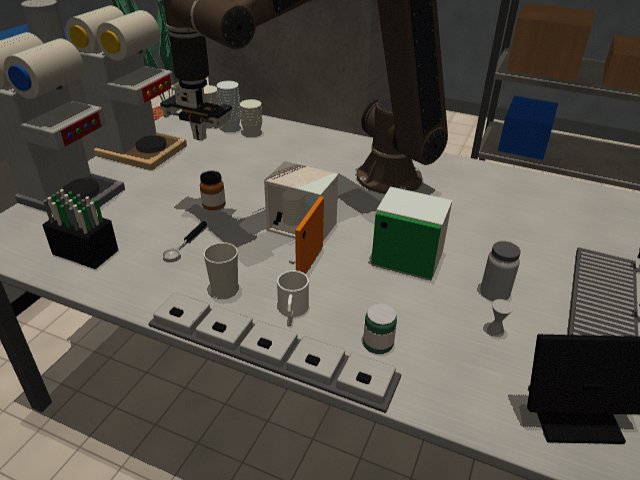

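View pics/top7.png

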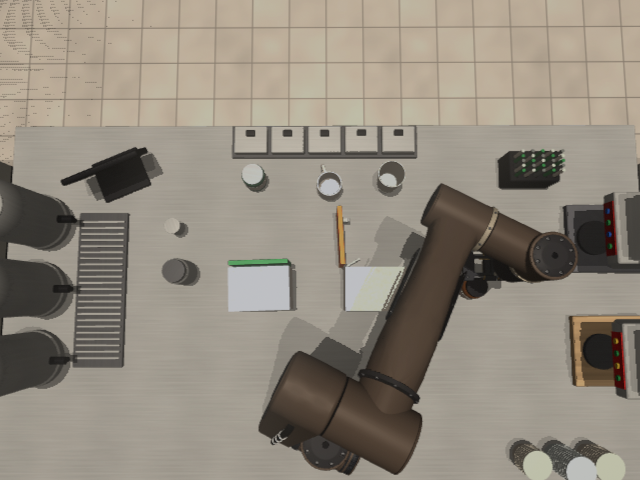

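```bash
python3 -c "
from h import *
k=190/400
a=ray('top',(280+531*k,150+117*k),.18);b=ray('top',(280+538*k,150+242*k),.18);print(a,b,np.pi/2+np.arctan2(a[1]-b[1],a[0]-b[0]))
from plant import ctrl
print(ctrl.close_job())"
```

```text
[ 0.66033594 -0.6176533   0.18      ] [ 0.48297952 -0.61932613  0.18      ] 1.5802280629190313
the job is handed in; nothing more can be done
None
```

```bash
python3 -c "
from h import *
k=190/400
a=ray('top',(280+131*k,150+117*k),.18);b=ray('top',(280+138*k,150+242*k),.18);print(a,b,np.pi/2+np.arctan2(a[1]-b[1],a[0]-b[0])+.003)"
```

```text
[ 0.66163026 -0.05034131  0.18      ] [ 0.48399066 -0.05912416  0.18      ] 1.6231980660650478
```

The orange door now stands wide open, at about 1.62 rad (93°), and the job is handed in with the arm clear. It took about 10.5 s.

- **Press:** I pressed the black dot about 3 mm with shut fingertips. The measured force along the press direction was about 4.7 N. When I backed off, the door sprang ajar to about 0.65 rad.
- **Push:** I went over the top of the door, lowered the fingers behind its free edge, and swept it open along its arc. The wrist force read below about 1 N each time I checked it.
- **Last checks:** I took final scene and top pictures after withdrawing. The green door is shut, and the cup, mug, tin, jar, shaker, jigger and spoon look unmoved. The jar was partly hidden by the arm in the top view but shows standing in its place in the scene view.
- **One wrong number:** My door-angle script first gave 1.58 rad because of a crop-offset mistake. I only found this after handing in; the corrected value is 1.62 rad, and both figures are past square.

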